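# Transfer a row of sample jars to the test rack in sampling order

### The arm

A 6-joint arm with a two-finger parallel gripper is mounted at the origin on the work surface. World frame = base frame: x ahead of the robot, y to its left, z up, the work surface at z = 0. Lengths are in m, angles in rad, forces in N, time in s.
With the tool pointing down it reaches from about 0.325 to 0.775 m from the base axis. Payload 5.5 kg.
Tool frame: the origin (TCP) lies between the finger pads; the fingertips stand 8 mm ahead of it and the grasp point (between the pads) lies 11 mm behind it (tcp_to_tips is the distance from the TCP to the fingertips, in m); z points along the fingers, y is the line along which they close (so a half turn about z gives the same grasp; the last joint's range is limited). The gripper opens to 88 mm and grips with 3 to 60 N. Pads are 20 mm wide; open, the fingers measure 115 mm over their backs; the gripper's body (75 mm by 178 mm) begins 61 mm behind the grasp point.
Start: joints at [-1.371, 0.091, 1.231, -0, 1.82, -0.057], TCP at [0.152, -0.58, 0.231] pointing down, gripper open.
Joint ranges: [-2.87, 2.87], [-0.86, 2.18], [0.17, 2.46], [-1.51, 4.65], [0.06, 2.69], [-2.65, 2.65]. Speed limits (rad/s): [2.57, 2.57, 3.01, 3.14, 3.14, 3.14].

### API

Orientations are given as a unit quaternion [w, x, y, z].
In Python, from bench import * gives the robot as it stands. Calls block until the motion is done:
- move_to(position, orientation): joint-space move of the TCP to a pose.
- move_l(position, speed=0.15, orientation=None): straight line of the TCP; orientation=None keeps the orientation; speed is the mean speed in m/s.
- movej(angles): joint-space move.
- gripper_open() and close(): open the fingers fully, or close them until they stop; the grip force is fixed at half the most.
- hold(seconds).
- inverse_kinematics(position, orientation): joint angles nearest the present ones, or None.
- state(): the state.
- get_image(name): name is "scene" or "side" or "wrist"; returns a dict with "frame" (420x560x3 uint8, blue, green, red), "depth" (420x560 float32, m along the optical axis (not along the pixel's ray), 0 where there is no reading), "camera_matrix" (3x3 intrinsics, pixels), "view" (4x4, takes a point from world to camera coordinates). Camera axes: x right, y up, looking along -z (the intrinsics and any distortion apply to the point x, -y, -z); pixel columns grow to the right and rows downward; lengths in m; the calibration is good to about 2 mm. The wrist camera is an equidistant fisheye: a pixel r from the principal point sees the ray r / f radians off the axis. A picture is of the moment at which its call begins.
A pose or a line that the arm cannot do raises IKError and nothing moves.
- job_done(): hands the job in; it is judged then, once.
The state is a dict: "time": time; "joint_pos": joint angles; "dq": joint speeds; "joint_torque": joint torques, N m; "ee_pos": TCP position; "ee_rot": TCP orientation; "ft_force": force on the tool from outside, world axes, zero at the start; "moment": the same for the moment, N m; "finger_gap": finger opening in m; "finger_force": force on a finger pad.
Only numpy, scipy, OpenCV 4.12 (cv2) and the standard library are available. Lean on these libraries where they do the work, as an engineer would, in place of code of your own. Each camera call takes 0.05 s, during which the arm holds its last target. There are 200 camera calls.

### The job

The four sample jars from the extruder run stand in the grey carrier in the order they were drawn, counted from its red end. Move them all into the wire test rack in the same order counted from the red end of that rack, one jar in each place: the jar that stood next to the carrier's red end goes next to the rack's red end, and so on. Keep the jars upright, set each down fully into its place without dropping it, and let go of them all.

Things in the scene. Friction and masses are not known exactly. Their poses are not given: they have to be found in the camera images.
- jar_blue: Closed, rigid amber sample jar with a blue ribbed screw cap and a blue stripe; upright round cylinder 80 mm tall, body 43 mm and cap 45 mm in diameter (cap from 58 to 80 mm height), about 0.1 kg. Origin: centre of its underside, z up along its axis; its yaw means nothing. At the start it stands in one place of the carrier.
- jar_yellow: Closed, rigid amber sample jar with a yellow ribbed screw cap and a yellow stripe; upright round cylinder 80 mm tall, body 43 mm and cap 45 mm in diameter (cap from 58 to 80 mm height), about 0.1 kg. Origin: centre of its underside, z up along its axis; its yaw means nothing. At the start it stands in one place of the carrier.
- jar_green: Closed, rigid amber sample jar with a green ribbed screw cap and a green stripe; upright round cylinder 80 mm tall, body 43 mm and cap 45 mm in diameter (cap from 58 to 80 mm height), about 0.1 kg. Origin: centre of its underside, z up along its axis; its yaw means nothing. At the start it stands in one place of the carrier.
- jar_white: Closed, rigid amber sample jar with a white ribbed screw cap and a white stripe; upright round cylinder 80 mm tall, body 43 mm and cap 45 mm in diameter (cap from 58 to 80 mm height), about 0.1 kg. Origin: centre of its underside, z up along its axis; its yaw means nothing. At the start it stands in one place of the carrier.
- tag_blue: Fixed blue plastic place tag (44 mm wide) clipped to the long side of the carrier, in front of the place where the jar with the blue cap stands at the start; it stays there all the time, top 31 mm above the table. Origin at table height, 36 mm to the carrier's -x side of the place's centre; axes parallel to the carrier's.
- tag_yellow: Fixed yellow plastic place tag (44 mm wide) clipped to the long side of the carrier, in front of the place where the jar with the yellow cap stands at the start; it stays there all the time, top 31 mm above the table. Origin at table height, 36 mm to the carrier's -x side of the place's centre; axes parallel to the carrier's.
- tag_green: Fixed green plastic place tag (44 mm wide) clipped to the long side of the carrier, in front of the place where the jar with the green cap stands at the start; it stays there all the time, top 31 mm above the table. Origin at table height, 36 mm to the carrier's -x side of the place's centre; axes parallel to the carrier's.
- tag_white: Fixed white plastic place tag (44 mm wide) clipped to the long side of the carrier, in front of the place where the jar with the white cap stands at the start; it stays there all the time, top 31 mm above the table. Origin at table height, 36 mm to the carrier's -x side of the place's centre; axes parallel to the carrier's.
- carrier: Sample carrier: mid-grey plastic tray 68 x 260 mm, 22 mm high, four pockets 60 mm wide, inner floor at 4 mm height. Fixed. Origin: centre of the underside, z up. Place centres in a row at y = +96, +32, -32, -96 mm, x = 0. Red end cap (30 mm high) at the +y end, out to y = 144 mm. Tags clipped along its -x side. Left or right of the robot, turned any way.
- rack: Test rack: bright aluminium plate 68 x 260 mm with steel wires forming four empty pockets 60 mm wide; wire tops at 28 mm, plate's top (where jars stand) at 4 mm height. Fixed. Origin: centre of the underside, z up. Place centres in a row at y = +96, +32, -32, -96 mm, x = 0. Red end cap (30 mm high) at the +y end, out to y = 144 mm. On the other side from the carrier, turned any way.
Not all that is in view belongs to the job. Leave any pink look-alike of the jar_green alone. Leave any pink look-alike of the tag_blue alone.

How it is judged:
By the outcome, as a careful person would: the job done as asked, in the order asked, and still so for the second after the job is handed in, with the robot touching nothing.
It also fails if it takes over 104 s, if anything falls off the work surface, if the arm or the gripper's body presses on something with over 40 N, if the wrist force passes 120 N, or if a joint passes its speed limit or range.

## Working session

There is one attempt and no reset: what is moved stays moved. The work goes in short steps, each a Python script; the robot and the scene stay as the last script left them, time stands still between calls to the robot, and variables do not carry over. Pictures are saved under pics/ and viewed, at most 14 in all, crops included, and the job is handed in when it is done.

```bash
ls; mkdir -p pics
python3 - <<'E'
from bench import *
import cv2,numpy as np
for n in("scene","side"):
    d=get_image(n); cv2.imwrite(f"pics/{n}0.png",d["frame"]); np.savez(f"{n}0.npz",**d)
    print(n,d["camera_matrix"].tolist(),np.round(d["view"],3).tolist(),[k for k in d], (d["depth"]>0).mean())
print(state()["time"],state()["ee_rot"])
E
```

```text
pics
scene [[391.9237334206598, 0.0, 280.37243643587465], [0.0, 391.9237334206598, 212.46070416583225], [0.0, 0.0, 1.0]] [[-0.049, 0.999, -0.017, 0.042], [-0.526, -0.011, 0.85, 0.234], [0.849, 0.051, 0.526, -1.418], [0.0, 0.0, 0.0, 1.0]] ['frame', 'depth', 'camera_matrix', 'view'] 0.9961011904761905
side [[462.545626857312, 0.0, 274.4577453668886], [0.0, 462.545626857312, 211.1558498321886], [0.0, 0.0, 1.0]] [[0.96, -0.278, -0.018, -0.497], [0.197, 0.634, 0.748, -0.128], [-0.197, -0.722, 0.664, -0.881], [0.0, 0.0, 0.0, 1.0]] ['frame', 'depth', 'camera_matrix', 'view'] 0.9958928571428571
0.1 [-8.83067213e-04  9.91769727e-01  1.28031348e-01 -5.99176114e-05]
```

View pics/scene0.png

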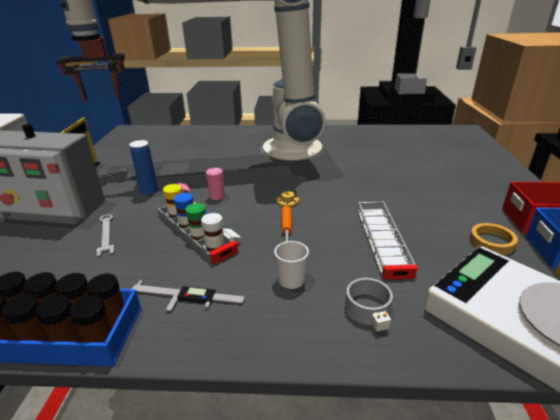

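View pics/side0.png

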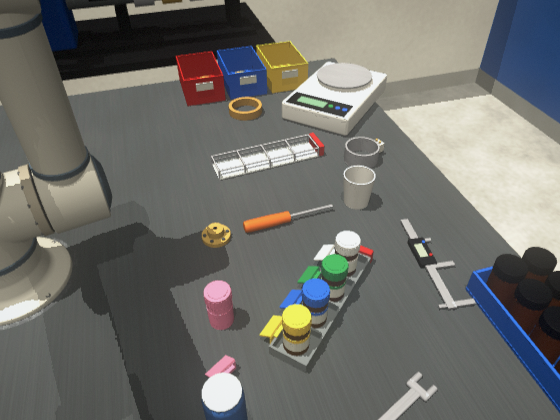

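The scene view shows the carrier at left (y<0), with caps yellow (173,192), blue (183,205), green (196,216) and white (212,228), and its red end at (223,251). The rack is at right, with its red end at (398,270). The side view agrees: caps at (297,318), (316,293), (335,269) and (348,245), rack around (267,157) with its red end at (316,143). There is also a pink decoy jar and a pink tag. Counted from red, the order is white, green, blue, yellow.

```bash
cat > h.py <<'E'
import numpy as np,cv2
def cloud(d):
    K,V,z=d["camera_matrix"],d["view"],d["depth"]; h,w=z.shape
    u,v=np.meshgrid(np.arange(w),np.arange(h))
    P=np.stack([(u-K[0,2])/K[0,0]*z,-(v-K[1,2])/K[1,1]*z,-z],-1)
    return (P-V[:3,3])@V[:3,:3]
def ray_plane(d,uv,z):
    K,V=d["camera_matrix"],d["view"]; R=V[:3,:3]
    o=-R.T@V[:3,3]; r=R.T@np.array([(uv[0]-K[0,2])/K[0,0],-(uv[1]-K[1,2])/K[1,1],-1])
    return o+r*(z-o[2])/r[2]
HSV=dict(yellow=((22,120,80),(35,255,255)),blue=((108,150,60),(125,255,255)),green=((50,120,40),(80,255,255)),white=((0,0,120),(180,60,255)),red=((0,180,90),(6,255,255)))
def mask(d,c):
    return cv2.inRange(cv2.cvtColor(d["frame"],cv2.COLOR_BGR2HSV),*HSV[c])>0
E
python3 - <<'E'
from h import *
D={n:dict(np.load(f"{n}0.npz")) for n in("scene","side")}
box={"scene":{"car":(150,170,245,270),"rack":(350,195,420,285)},"side":{"car":(255,225,380,370),"rack":(205,125,330,182)}}
for n,d in D.items():
    P=cloud(d); 
    def reg(k):
        m=np.zeros(P.shape[:2],bool);a,b,c,e=box[n][k];m[b:e,a:c]=1;return m&(d["depth"]>0)
    for c in("white","green","blue","yellow"):
        m=mask(d,c)&reg("car")&(P[...,2]>.055); q=P[m]; zt=np.percentile(q[:,2],95)
        t=m&(P[...,2]>zt-.006)
        (uv,r)=cv2.minEnclosingCircle(np.argwhere(t)[:,::-1].astype(np.float32))
        e=np.argwhere(t)[:,::-1]; mid=(e.min(0)+e.max(0))/2
        print(n,c,m.sum(),"ztop",zt.round(4),"depth ctr",np.median(P[t],0).round(4),"ray ctr",ray_plane(d,mid,.084).round(4))
    for k in("car","rack"):
        m=mask(d,"red")&reg(k); q=P[m]; print(n,k,"red",m.sum(),q[q[:,2]>.024].mean(0).round(4) if m.any() else None, np.percentile(q[:,2],[5,50,95]).round(4))
    m=reg("rack")&(P[...,2]>.012)&(P[...,2]<.04)
    q=P[m]; print(n,"rack rect",cv2.minAreaRect(q[:,:2].astype(np.float32)),len(q),np.percentile(q[:,2],[50,90,98]))
    m=reg("car")&(P[...,2]>.015)&(P[...,2]<.027)
    q=P[m]; print(n,"car rect",cv2.minAreaRect(q[:,:2].astype(np.float32)),len(q))
E
```

```text
scene white 288 ztop 0.0855 depth ctr [ 0.6121 -0.1631  0.0843] ray ctr [ 0.6115 -0.1629  0.084 ]
scene green 275 ztop 0.0854 depth ctr [ 0.5687 -0.2099  0.084 ] ray ctr [ 0.5678 -0.2101  0.084 ]
scene blue 225 ztop 0.0853 depth ctr [ 0.5196 -0.2518  0.0841] ray ctr [ 0.5198 -0.2508  0.084 ]
scene yellow 194 ztop 0.0855 depth ctr [ 0.4742 -0.292   0.0841] ray ctr [ 0.4749 -0.2919  0.084 ]
scene car red 281 [ 0.6439 -0.1371  0.0287] [0.0059 0.0257 0.0308]
scene rack red 333 [0.7002 0.2357 0.0286] [0.0043 0.0245 0.0308]
scene rack rect ((0.6010375022888184, 0.22122898697853088), (0.1288708597421646, 0.3481924533843994), 80.7334213256836) 1138 [0.02731342 0.03326609 0.03958168]
scene car rect ((0.457149863243103, -0.22827348113059998), (0.41386938095092773, 0.1854514628648758), 42.124332427978516) 864
side white 527 ztop 0.086 depth ctr [ 0.6061 -0.1668  0.0842] ray ctr [ 0.5987 -0.1834  0.084 ]
side green 417 ztop 0.0861 depth ctr [ 0.562  -0.2133  0.0844] ray ctr [ 0.5619 -0.2148  0.084 ]
side blue 514 ztop 0.0861 depth ctr [ 0.5129 -0.2557  0.0842] ray ctr [ 0.5131 -0.2557  0.084 ]
side yellow 752 ztop 0.0859 depth ctr [ 0.4677 -0.2962  0.0842] ray ctr [ 0.4668 -0.2967  0.084 ]
side car red 56 [ 0.6539 -0.1529  0.0297] [0.0273 0.0297 0.0318]
side rack red 33 [0.6958 0.2273 0.0301] [0.0279 0.0301 0.0321]
side rack rect ((0.5956746339797974, 0.23367293179035187), (0.342096745967865, 0.11995532363653183), 15.723714828491211) 923 [0.0261353  0.02965045 0.03117192]
side car rect ((0.4848102927207947, -0.1648356318473816), (0.2708308696746826, 0.2403363585472107), 42.941070556640625) 1848
```

Jar tops come out at 84 mm, as expected, but the two cameras disagree by about 7 mm in xy. I'll settle that with the wrist camera from closer by.

```bash
cat >> h.py <<'E'
def down(yaw): return [0,float(np.cos(yaw/2)),float(np.sin(yaw/2)),0]
def wray(d,uv):  # wrist fisheye ray: origin, direction (world)
    K,V=d["camera_matrix"],d["view"]; R=V[:3,:3]
    p=(np.array(uv,float)-K[[0,1],[2,2]])/K[0,0]; th=np.linalg.norm(p); 
    s=np.sin(th)/max(th,1e-9)
    return -R.T@V[:3,3], R.T@np.array([p[0]*s,-p[1]*s,-np.cos(th)])
def wplane(d,uv,z):
    o,r=wray(d,uv); return o+r*(z-o[2])/r[2]
E
python3 - <<'E'
from bench import *; from h import *
for n,p in(("wc",[.50,-.20,.30]),("wr",[.57,.23,.30])):
    move_to(p,down(0)); hold(.2)
    d=get_image("wrist"); cv2.imwrite(f"pics/{n}1.png",d["frame"]); np.savez(f"{n}1.npz",**d)
    print(n,state()["time"],state()["joint_pos"],d["camera_matrix"].tolist(),d["view"].round(3).tolist(),(d["depth"]>0).mean())
E
```

```text
wc 2.2333 [-4.44758232e-01 -4.86888731e-02  1.24914682e+00 -3.21141138e-05
  1.94142782e+00  1.12695103e+00] [[325.19226210127806, 0.0, 275.42054238598536], [0.0, 325.19226210127806, 212.71764835930955], [0.0, 0.0, 1.0]] [[0.0, -1.0, 0.0, -0.201], [0.954, -0.0, -0.301, -0.419], [0.301, 0.0, 0.954, -0.608], [0.0, 0.0, 0.0, 1.0]] 0.9959821428571428
wr 4.0833 [ 3.26718920e-01  1.58452011e-01  1.03385750e+00 -9.32929810e-05
  1.94911053e+00  1.89887697e+00] [[325.19226210127806, 0.0, 275.42054238598536], [0.0, 325.19226210127806, 212.71764835930955], [0.0, 0.0, 1.0]] [[-0.0, -1.0, 0.001, 0.229], [0.954, -0.001, -0.301, -0.487], [0.301, 0.0, 0.954, -0.629], [0.0, 0.0, 0.0, 1.0]] 0.9960884353741497
```

View pics/wc1.png

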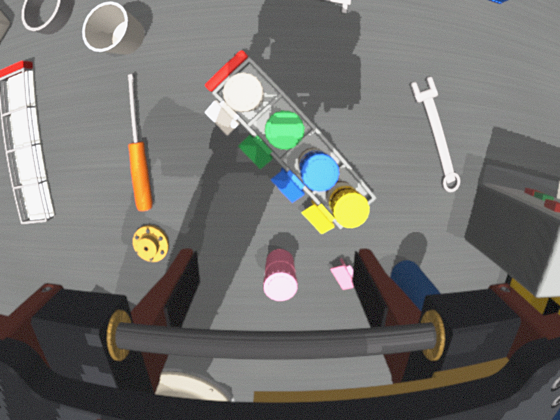

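View pics/wr1.png

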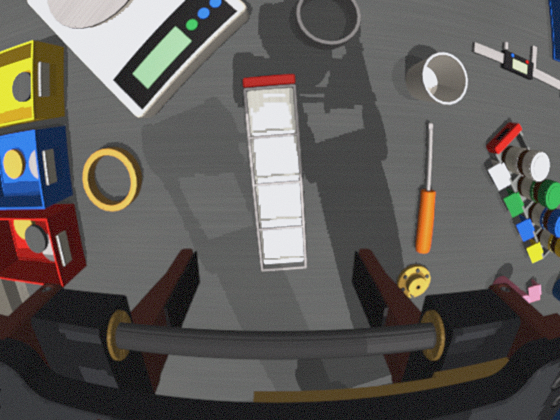

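The wrist views are clear. Over the carrier, the caps are white (242,92), green (285,130), blue (320,172) and yellow (350,209), with red at (226,71), the pink jar at (281,280) and the pink tag at (345,275). Over the rack, the four bright cells run down the column from (272,110) to (282,245), with red at (270,82).

Run:
```python
from h import *
c=dict(np.load("wc1.npz")); r=dict(np.load("wr1.npz")); s=dict(np.load("side0.npz")); sc=dict(np.load("scene0.npz"))
def wcloud_at(d,u,v):
    o,ry=wray(d,(u,v)); K=d["camera_matrix"]; fwd=-d["view"][2,:3]; return o+ry*d["depth"][int(v),int(u)]/(ry@fwd)
def ctr(m):
    n,_,st,ce=cv2.connectedComponentsWithStats(m.astype(np.uint8)); k=1+np.argmax(st[1:,4]); return st[k],ce[k]
# caps in wrist: circle about seed; triangulate with side-view & scene-view rays of cap-top centre
def pin(d,uv):
    K,V=d["camera_matrix"],d["view"];R=V[:3,:3];x=R.T@np.array([(uv[0]-K[0,2])/K[0,0],-(uv[1]-K[1,2])/K[1,1],-1]);return -R.T@V[:3,3],x/np.linalg.norm(x)
def tri(*rays):
    A=sum(np.eye(3)-np.outer(x,x) for o,x in rays); b=sum((np.eye(3)-np.outer(x,x))@o for o,x in rays); return np.linalg.solve(A,b)
g=cv2.cvtColor(c["frame"],cv2.COLOR_BGR2HSV)
caps=[]
for n,seed in dict(white=(242,92),green=(285,130),blue=(320,172),yellow=(350,209)).items():
    z=np.zeros(g.shape[:2],np.uint8); cv2.circle(z,seed,26,255,-1)
    m=cv2.inRange(g,(0,0,60),(180,255,255)) if 0 else (mask(c,n)&(z>0))
    P=np.array([wcloud_at(c,u,v) for v,u in np.argwhere(m)]); t=P[:,2]>.079
    pix=np.argwhere(m)[t][:,::-1]; (uv,rad)=cv2.minEnclosingCircle(pix.astype(np.float32))
    p=wplane(c,uv,.084); caps.append(p)
    print(n,np.round(uv,1),round(rad,1),"ztop",np.median(P[t,2]).round(4),"ray",p.round(4),"depth",np.median(P[t],0).round(4))
caps=np.array(caps); a=(caps[0]-caps[3])[:2]; print("len",np.linalg.norm(a),"yaw dir",np.degrees(np.arctan2(a[1],a[0])),"spacing",np.linalg.norm(np.diff(caps,axis=0),axis=1))
# triangulated heights: wrist/side cap-top centres
ss={"green":None,"blue":None,"yellow":None}
Ps=cloud(s)
for n,i in dict(green=1,blue=2,yellow=3).items():
    m=mask(s,n)&(Ps[...,2]>.08); m[:225]=0;m[370:]=0;m[:,:255]=0;m[:,380:]=0
    e=np.argwhere(m)[:,::-1]; o=-c["view"][:3,:3].T@c["view"][:3,3]; w=caps[i]-o
    print("tri",n,tri(pin(s,(e.min(0)+e.max(0))/2),(o,w/np.linalg.norm(w))).round(4))
# rack
f=r["frame"]; gr=f.min(2); m=(gr>150); m[:85]=0;m[272:]=0;m[:,:240]=0;m[:,310:]=0
n,l,st,ce=cv2.connectedComponentsWithStats(cv2.morphologyEx(m.astype(np.uint8),cv2.MORPH_OPEN,np.ones((3,3))))
for k in range(1,n):
    if st[k,4]>200:
        pts=np.argwhere(l==k)[:,::-1]; ct=cv2.minAreaRect(pts.astype(np.float32))
        print("cell",st[k],ce[k].round(1),wplane(r,ct[0],.004).round(4),np.median([wcloud_at(r,u,v) for u,v in pts],0).round(4))
hs=cv2.cvtColor(f,cv2.COLOR_BGR2HSV); 
mr=mask(r,"red"); mr[:60]=0;mr[100:]=0;mr[:,:230]=0;mr[:,310:]=0
P=np.array([np.r_[wcloud_at(r,u,v),u,v] for v,u in np.argwhere(mr)]); T=P[P[:,2]>.026]
print("red top",len(T),np.median(T[:,2]),cv2.minAreaRect(T[:,:2].astype(np.float32)))
Q=np.array([np.r_[wcloud_at(r,u,v)] for v in range(70,280) for u in range(225,325)])
W=Q[(Q[:,2]>.022)&(Q[:,2]<.034)]; print("wires",len(W),np.percentile(W[:,2],[10,50,90]).round(4),cv2.minAreaRect(W[:,:2].astype(np.float32)))
cv2.imwrite("pics/rackcrop.png",cv2.resize(f[60:290,220:340],None,fx=2.6,fy=2.6,interpolation=cv2.INTER_CUBIC))
```

```text
white [244.9  94.9] 23.3 ztop 0.084 ray [ 0.6042 -0.167   0.084 ] depth [ 0.6073 -0.1648  0.084 ]
green [284.  129.6] 19.5 ztop 0.0841 ray [ 0.5644 -0.2108  0.084 ] depth [ 0.564  -0.2108  0.0841]
blue [319.4 171.6] 19.2 ztop 0.0828 ray [ 0.5161 -0.2521  0.084 ] depth [ 0.5249 -0.2363  0.0828]
yellow [349.2 206.2] 20.9 ztop 0.0839 ray [ 0.4744 -0.29    0.084 ] depth [ 0.4704 -0.2919  0.0839]
len 0.17880025927635987 yaw dir 43.46416741774951 spacing [0.05914352 0.06349804 0.05641446]
tri green [ 0.5567 -0.2077  0.07  ]
tri blue [ 0.5126 -0.2516  0.0783]
tri yellow [ 0.4629 -0.2925  0.063 ]
cell [ 246   88   61  180 7876] [276.8 174.5] [0.5618 0.2272 0.004 ] [0.5687 0.2262 0.0038]
red top 473 0.029574682327630497 ((0.6936405897140503, 0.2335602045059204), (0.06145070865750313, 0.05290786549448967), 47.67372512817383)
wires 2319 [0.0261 0.0275 0.0296] ((0.5680330991744995, 0.22725136578083038), (0.27568942308425903, 0.06902828067541122), 4.532682418823242)
```

View pics/rackcrop.png

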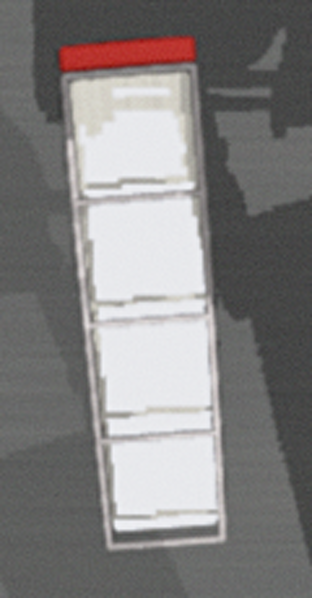

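The crop shows the rack's wire frame from (63,75)/(195,66) at the red end to (110,547)/(224,541) at the far end. The depth clouds agree with the text: plate 4 mm, wires 27.5 mm, jar tops 84 mm. The triangulation ran on noisy mask centres, so I'll clean those up and add a second wrist position.

```bash
cat >> h.py <<'E'
def wcloud(d):
    K,V=d["camera_matrix"],d["view"]; z=cv2.medianBlur(d["depth"],5); h,w=z.shape
    u,v=np.meshgrid(np.arange(w),np.arange(h)); x=(u-K[0,2])/K[0,0]; y=(v-K[1,2])/K[0,0]; th=np.hypot(x,y)+1e-9
    t=np.tan(th)/th*z
    return (np.stack([x*t,-y*t,-z],-1)-V[:3,3])@V[:3,:3]
def tri(rays):
    A=sum(np.eye(3)-np.outer(x,x) for o,x in rays); b=sum((np.eye(3)-np.outer(x,x))@o for o,x in rays); return np.linalg.solve(A,b)
def captops(d,box=((.40,.68),(-.36,-.10))):
    """cap-top blobs (pixels whose height is 79..90 mm) in a wrist picture: ellipse centres, labelled by hue"""
    P=wcloud(d); m=((P[...,2]>.079)&(P[...,2]<.09)).astype(np.uint8)
    for i in(0,1): m&=((P[...,i]>box[i][0])&(P[...,i]<box[i][1])).astype(np.uint8)
    m=cv2.morphologyEx(m,cv2.MORPH_OPEN,np.ones((5,5))); out={}
    hsv=cv2.cvtColor(d["frame"],cv2.COLOR_BGR2HSV)
    for c in cv2.findContours(m,cv2.RETR_EXTERNAL,cv2.CHAIN_APPROX_NONE)[0]:
        if len(c)<40: continue
        (uv,ax,an)=cv2.fitEllipse(c); b=np.zeros_like(m); cv2.drawContours(b,[c],0,1,-1)
        h,s,_=np.median(hsv[b>0],0); n="white" if s<60 else min(dict(yellow=28,green=65,blue=112,pink=170).items(),key=lambda k:abs(k[1]-h))[0]
        out[n]=(uv,ax,float(np.median(P[b>0][:,2])))
    return out
E
python3 - <<'E'
from bench import *; from h import *
move_to([.56,-.30,.26],down(0)); hold(.2)
d=get_image("wrist"); np.savez("wc2.npz",**d); cv2.imwrite("pics/wc2.png",d["frame"])
c=dict(np.load("wc1.npz")); A,B=captops(c),captops(d); print(state()["time"])
for n in A:
    a=A[n]; print(n,np.round(a[0],1),np.round(a[1],1),round(a[2],4),"r1",wplane(c,a[0],.084).round(4),end=" ")
    if n in B: b=B[n]; print("r2",wplane(d,b[0],.084).round(4),"tri",tri([wray(c,a[0]),wray(d,b[0])]).round(4))
    else: print()
r=dict(np.load("wr1.npz"))
for uv in((262.3,270.4),(306.2,268.1),(295,85.4),(244.2,88.8)): print("rack corner",wplane(r,uv,.028).round(4))
E
```

```text
6.2583
yellow [350.5 209.7] [33.7 35.5] 0.084 r1 [ 0.4701 -0.2919  0.084 ] r2 [ 0.4711 -0.2935  0.084 ] tri [ 0.4682 -0.2933  0.0783]
blue [319.9 171.8] [36.4 37. ] 0.0841 r1 [ 0.5159 -0.2526  0.084 ] r2 [ 0.5166 -0.2537  0.084 ] tri [ 0.5152 -0.2532  0.0803]
green [284.  129.5] [37.6 38.6] 0.084 r1 [ 0.5644 -0.2108  0.084 ] r2 [ 0.5655 -0.2124  0.084 ] tri [ 0.5642 -0.2109  0.0785]
white [242.7  92. ] [37.8 38.8] 0.0841 r1 [ 0.6075 -0.1646  0.084 ] r2 [ 0.6082 -0.1658  0.084 ] tri [ 0.6078 -0.1642  0.0799]
rack corner [0.4301 0.2478 0.028 ]
rack corner [0.4337 0.1832 0.028 ]
rack corner [0.6904 0.2033 0.028 ]
rack corner [0.6862 0.2685 0.028 ]
```

Both wrist positions agree within 1.6 mm. The jar row runs at about 43° with 60–64 mm spacing, and the rack corners give a centre of (0.561,0.226) at 4.5°. I'll move the white jar first, with checks.

```bash
cat >> h.py <<'E'
from bench import *
ROW=np.radians(42.8); RK=np.radians(4.5); RC=np.array([.561,.2262])
JAR=dict(white=(.608,-.165),green=(.565,-.2115),blue=(.5163,-.253),yellow=(.4705,-.2925))
SLOT=dict(white=.096,green=.032,blue=-.032,yellow=-.096)
def slot(n): return RC+SLOT[n]*np.array([np.cos(RK),np.sin(RK)])
def transfer(n):
    x,y=JAR[n]; move_to([x,y,.20],down(ROW)); move_l([x,y,.059],.12)
    close(); s=state(); print(n,"t",s["time"],"gap",round(s["finger_gap"],4),"F",s["ft_force"].round(1) if hasattr(s["ft_force"],"round") else s["ft_force"],"grip",s["finger_force"])
    if not .040<s["finger_gap"]<.050: print("BAD GRASP"); return False
    move_l([x,y,.075],.05); move_l([x,y,.215],.2); hold(.2); f0=state()["ft_force"][2]; print("lift F",f0,"gap",state()["finger_gap"])
    x,y=slot(n); move_to([x,y,.215],down(RK)); move_l([x,y,.066],.12); hold(.15); f0=state()["ft_force"][2]
    z=.0605
    while z>.0565:
        move_l([x,y,z],.02); hold(.05); f=state()["ft_force"][2]-f0
        if abs(f)>2: break
        z-=.0008
    print("placed z",round(z,4),"dF",f); gripper_open(); move_l([x,y,.20],.2); s=state(); print("t",s["time"],"gap",s["finger_gap"])
    return True
E
python3 - <<'E'
from h import *
print(transfer("white"))
d=get_image("scene"); cv2.imwrite("pics/s1.png",cv2.resize(d["frame"][140:300,140:430],None,fx=2.5,fy=2.5))
E
```

```text
white t 8.9917 gap 0.0447 F [-0.   0.3  1. ] grip 29.999902546405792
lift F -1.901375338156411 gap 0.04427787145715204
placed z 0.0581 dF 5.637446017004201
t 16.6 gap 0.08763019544047096
True
```

View pics/s1.png

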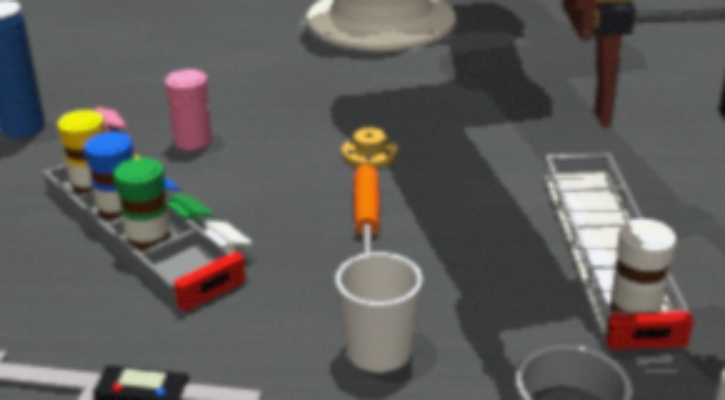

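The white jar (645,265) stands upright in the rack place next to the red end, and the carrier's red-end pocket is empty. The contact height matches the pick height, so it is fully seated. Next, the other three.

Run:
```python
from h import *
for n in("green","blue","yellow"):
    if not transfer(n): break
move_to([.52,.10,.30],down(0)); hold(.2)
d=get_image("wrist"); np.savez("w3.npz",**d); A=captops(d,((.4,.75),(.1,.35)))
u=np.array([np.cos(RK),np.sin(RK)])
for n,a in A.items():
    p=wplane(d,a[0],.084)[:2]; e=p-slot(n) if n in SLOT else 0; print(n,round(a[2],4),p.round(4),"off row/across mm",(e@u*1e3).round(1),(e@[-u[1],u[0]]*1e3).round(1))
d=get_image("side"); cv2.imwrite("pics/sd2.png",cv2.resize(d["frame"][90:370,190:400],None,fx=2.1,fy=2.1)); print(state()["time"])
```

```text
green t 20.3833 gap 0.0446 F [0.2 0.4 0.6] grip 29.999922215938568
lift F -1.2366682327281506 gap 0.04476868392375376
placed z 0.0581 dF 4.611018364677946
t 28.1167 gap 0.08750366591931476
blue t 31.9583 gap 0.0449 F [0.4 0.7 0.4] grip 29.99985694885254
lift F -1.0507475984091847 gap 0.044447399752962184
placed z 0.0581 dF 6.477187250340835
t 39.8167 gap 0.08771782106071266
yellow t 43.7667 gap 0.0446 F [-0.2 -0.7  0.2] grip 29.999915957450867
lift F -1.3518975342984187 gap 0.04441222098710588
placed z 0.0581 dF 5.088999878919449
t 51.7333 gap 0.08796728605315346
yellow 0.084 [0.4658 0.2174] off row/across mm 0.4 -1.3
blue 0.0839 [0.5291 0.223 ] off row/across mm -0.0 -0.7
green 0.084 [0.593  0.2276] off row/across mm 0.0 -1.1
white 0.084 [0.6567 0.2328] off row/across mm -0.1 -0.9
52.7333
```

View pics/sd2.png

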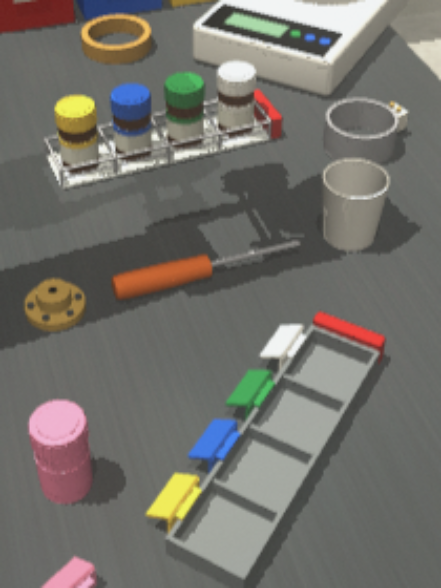

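All four jars stand upright in the rack at (76,130), (131,120), (185,105) and (236,93): yellow, blue, green, white, with white next to the red end at (268,115). The carrier is empty, and the jar tops read 84 mm, so they are seated.

```bash
python3 -c "
from bench import *
print(job_done())"
```

```text
the job is handed in; nothing more can be done
None
```

All four jars are in the wire rack in the carrier's order from the red end (white, green, blue, yellow), upright, fully seated and released, and the job was handed in at about 53 s of robot time.

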